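# Build up a small test-sieve stack

### The job

Build the sieve stack for the next grain-size run on the receiver pan, bottom to top in this order: the fine sieve first, then the medium one, then the coarse one, and the cover last. Seat each piece fully in the rim of the one below before adding the next, so that the finished stack stands straight and level. Leave the bench timer, the petri dish and the small tin where they are.

Things in the scene. Friction and masses are not known exactly. Their poses are not given: they have to be found in the camera images.
- receiver: Receiver pan: plain steel cup with a solid floor, no mesh, 60 mm outside diameter, 55 mm bore, on a fixed 90 x 90 mm grey square plinth on the worktop; it does not move. Its rim is 50 mm above the worktop. Origin: on the worktop under the pan's centre, z up. Fixed near by: a tall microscope at the right rear (beyond x = 0.52 m, right of y = -0.27 m).
- sieve_fine: Fine sieve: lowest of three round open steel frames, 32 mm high, mesh so fine it looks like a closed grey disc. Outside (grip here) 60 mm, bore 55 mm. Stands on an 8 mm tapered spigot (42 mm at the foot, 52 at the top) that drops into the bore of the piece below till the frame meets its rim. Origin: centre of the foot, z up. Seated, the origin is 42 mm above the receiver's. 70 to 140 g.
- sieve_medium: Medium sieve: round open steel frame of middle height, 42 mm, mesh of 7 mm pitch. Outside (grip here) 60 mm, bore 55 mm. Stands on an 8 mm tapered spigot (42 mm at the foot, 52 at the top) that drops into the bore of the piece below till the frame meets its rim. Origin: centre of the foot, z up. Seated, the origin is 24 mm above the fine sieve's. 80 to 170 g.
- sieve_coarse: Coarse sieve: tallest of three round open steel frames, 52 mm high, few wide openings of 17 mm pitch. Outside (grip here) 60 mm, bore 55 mm. Stands on an 8 mm tapered spigot (42 mm at the foot, 52 at the top) that drops into the bore of the piece below till the frame meets its rim. Origin: centre of the foot, z up. Seated, the origin is 34 mm above the medium sieve's. 95 to 200 g.
- cover: Cover: round steel lid, 60 mm across, with the same 8 mm tapered spigot below and an upright black knob, 24 mm in diameter, in the middle. Heights above the origin (centre of the foot's underside, z up): lid top 13 mm, thinner neck 13 to 18, knob 18 to 46. Grip the knob from above. Seated, the origin is 44 mm above the coarse sieve's. 85 to 170 g.
- timer: Bystander: flat off-white digital bench timer with three keys, 62 x 66 x 16 mm. Origin: centre of its underside.
- dish: Bystander: closed flat petri dish, 61 mm across, 15 mm high. Origin: centre of its underside.
- tin: Bystander: small light grey rectangular tin, 43 x 63 x 16 mm. Origin: centre of its underside.

How it is judged:
By the outcome, as a careful person would: the job done as asked, in the order asked, and still so for the second after the job is handed in, with the robot touching nothing.
It also fails if it takes over 106 s, if anything falls off the work surface, if the arm or the gripper's body presses on something with over 40 N, if the wrist force passes 120 N, or if a joint passes its speed limit or range.

### The arm

A 6-joint arm with a two-finger parallel gripper is mounted at the origin on a cart in front of the work surface, level with it; the furniture and walls round the work are solid. World frame = base frame: x ahead of the robot, y to its left, z up, the work surface at z = 0. Lengths are in mm, angles in rad, forces in N, time in s.
With the tool pointing down it reaches from about 400 to 925 mm from the base axis. Payload 3.4 kg.
Tool frame: the origin (TCP) lies on the centre line of the jaws, within the pads' length; the fingertips stand 25 mm ahead of it and the grasp point (between the pads) lies 6 mm ahead of it; z points along the fingers, y is the line along which they close (so a half turn about z gives the same grasp; the last joint's range is limited). The gripper opens to 85 mm and grips with 20 to 120 N. Pads are 22 mm wide; open, the fingers measure 114 mm over their backs; the gripper's body (76 mm by 85 mm) begins 54 mm behind the grasp point. The pads swing forward as they close: fully open they stand 13 mm farther back than shut.
Start: joints at [1.214, 0.307, 1.506, -0, 1.328, -0.073], TCP at [161.027, 551.998, 256.305] pointing down, gripper open.
Joint ranges: [-3.12, 3.12], [-1.05, 2.28], [0.14, 2.33], [-1.42, 4.57], [0.1, 2.73], [-2.68, 2.68]. Speed limits (rad/s): [2.57, 2.57, 3.14, 3.14, 3.14, 3.14].

### API

Orientations are given as a unit quaternion [x, y, z, w].
In Python, from bench import monitor, eyes, workorder gives the robot as it stands.
- The arm moves only by the tool apply_moves, never from a script. Its argument "steps" is a list of rows, each a list of 4 numbers: the shift along the world's x, y, z in mm, then the turn about the world's z in rad. In form: [[dx, dy, dz, roll], ...]. A call has 1 to 20 rows; each row is the pose to reach, as a shift and turn from the pose commanded when the call began; what a row does not reach only later rows make up. A row lasts 1/12 s, in which the tool goes at most 41.7 mm and 7.16 degrees, less where a joint would pass 70% of its speed; a pose out of reach is approached as far as the arm can. A call with a gripper value outside its range is refused whole. "grip" is the opening, from 0 (shut) to 1 (fully open), set as the call begins (left out, the last holds). The fingers move at their own pace and stop on an object; "force" is the grip in N (left out, the last holds). Time passes only in rows, so rows that repeat a pose let the fingers close. It gives the time, the measured TCP pose, the force, the opening and the grip force at its end, in the units of the state.
- monitor.read_state(): the state, without advancing time (a new reading comes with each control period).
- eyes.read_camera(name): name is "side" or "top" or "wrist"; returns the picture (384x512x3 uint8, blue, green, red); there is no depth.
- eyes.camera_info(name): a dict with "K" (3x3 intrinsics, pixels), "eye" and "attitude" of the camera in the world; the wrist camera has in their place "hand_eye" (4x4, takes a point from camera to tool coordinates, whose origin is the TCP and whose axes are the flange's). Camera axes: x right, y up, looking along -z (the intrinsics and any distortion apply to the point x, -y, -z); pixel columns grow to the right and rows downward; lengths in mm; the calibration is good to about 2 mm. A picture is of the moment at which its call begins: read the wrist's pose just before it. camera_info takes no time and is no camera call.
- workorder.finish_job(): hands the job in; it is judged then, once.
The state is a dict: "clock": time; "qpos": joint angles; "qvel": joint speeds; "joint_efforts": joint torques, N m; "tcp_pos": TCP position; "eef_rot": TCP orientation; "force": force on the tool from outside, world axes, zero at the start; "torque": the same for the moment, N m; "opening": finger opening in mm; "grasp_force": force on a finger pad.
Only numpy, scipy, OpenCV 4.12 (cv2) and the standard library are available. Lean on these libraries where they do the work, as an engineer would, in place of code of your own. Each camera call takes 0.05 s, during which the arm holds its last target. There are 200 camera calls.

## Working session

There is one attempt and no reset: what is moved stays moved. The work goes in short steps, Python scripts to look and compute and a tool call to move; the robot and the scene stay as the last step left them, time stands still between calls to the robot, and variables do not carry over. Pictures are saved under pics/ and viewed, at most 16 in all, crops included, and the job is handed in when it is done.

Besides the shell and the picture viewer there is one more tool, called after "Emit:" as a command line: name --pt "numbers of a row" for each row, then --argument value for the rest. apply_moves: Moves the arm, as the interface text tells. Its arguments: {"type":"object","properties":{"steps":{"type":"array","items":{"type":"array","items":{"type":"number"}}},"grip":{"type":"number"},"force":{"type":"number"}},"required":["steps"]}

```bash
ls; mkdir -p pics; python3 - <<'E'
from bench import monitor, eyes
import cv2
print(monitor.read_state())
for n in ("top","side","wrist"):
    print(n,eyes.camera_info(n)); cv2.imwrite(f"pics/{n}0.png",eyes.read_camera(n))
E
```

```text
pics
{'clock': 0.0, 'qpos': array([ 1.21353072e+00,  3.07558268e-01,  1.50769129e+00, -2.90284158e-05,
        1.32839742e+00, -7.35290448e-02]), 'qvel': array([-0.00046399,  0.00053988,  0.00025089,  0.00091347,  0.00071987,
       -0.00040126]), 'joint_efforts': array([ 9.57136181e-04, -4.57554710e+01, -2.51918632e+01, -2.77117342e-04,
        1.32346104e-02, -1.10231952e-05]), 'tcp_pos': array([160.78652382, 551.3770195 , 255.38267546]), 'eef_rot': array([ 1.41389333e-01,  9.89953535e-01, -1.00643763e-03, -2.05780510e-04]), 'force': array([-0.13736934,  0.32574008, -0.16194276]), 'torque': array([-0.04992999,  0.04728834,  0.01131205]), 'grasp_force': 0.0, 'opening': 85.2785667762919}
top {'K': array([[428.56034638,   0.        , 255.12105392],
       [  0.        , 428.56034638, 179.30921636],
       [  0.        ,   0.        ,   1.        ]]), 'eye': array([ 411.20766913,  -77.91716967, 1249.47127802]), 'attitude': array([-0.03382509,  0.03342528,  0.70910636, -0.70349612])}
side {'K': array([[348.48491485,   0.        , 256.97951617],
       [  0.        , 348.48491485, 188.84384623],
       [  0.        ,   0.        ,   1.        ]]), 'eye': array([532.03379097, 699.77448059, 643.51441767]), 'attitude': array([-0.00183139,  0.43188552,  0.90185292, -0.0115261 ])}
wrist {'K': array([[315.24214664,   0.        , 258.90956376],
       [  0.        , 315.24214664, 198.70256489],
       [  0.        ,   0.        ,   1.        ]]), 'hand_eye': array([[-3.94977404e-04,  9.57501087e-01,  2.88429388e-01,
         7.45950859e+01],
       [ 9.99999840e-01,  4.94950395e-04, -2.73682935e-04,
         1.09237631e+00],
       [-4.04809947e-04,  2.88429234e-01, -9.57501130e-01,
        -1.18344876e+02],
       [ 0.00000000e+00,  0.00000000e+00,  0.00000000e+00,
         1.00000000e+00]])}
```

View pics/top0.png

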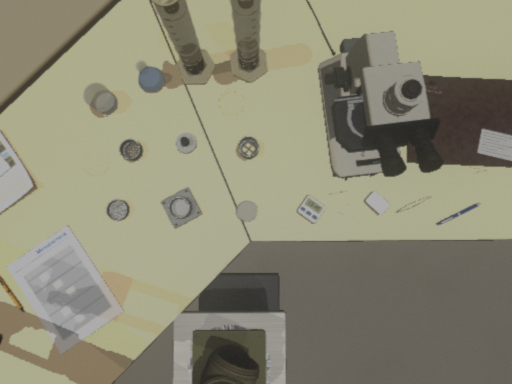

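View pics/side0.png

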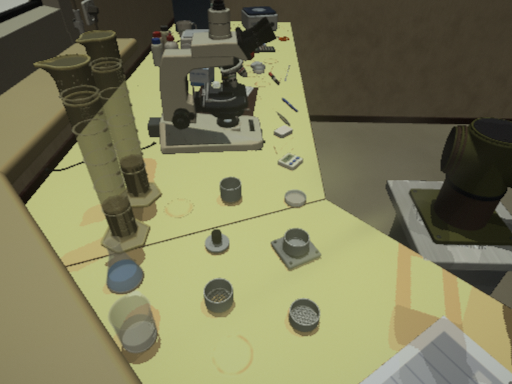

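```bash
cat > h.py <<'E'
import numpy as np, cv2
from scipy.spatial.transform import Rotation as R
from bench import monitor, eyes
def cam(n):
    i=eyes.camera_info(n)
    if n=="wrist":
        s=monitor.read_state(); T=np.eye(4); T[:3,:3]=R.from_quat(s["eef_rot"]).as_matrix(); T[:3,3]=s["tcp_pos"]
        M=T@i["hand_eye"]; return i["K"],M[:3,:3],M[:3,3]
    return i["K"],R.from_quat(i["attitude"]).as_matrix(),np.array(i["eye"])
def back(c,u,v,z):
    K,A,e=c; d=A@np.array([(u-K[0,2])/K[0,0],-(v-K[1,2])/K[1,1],-1.]); return e+d*(z-e[2])/d[2]
def proj(c,p):
    K,A,e=c; q=A.T@(np.asarray(p,float)-e); return np.array([K[0,2]+K[0,0]*q[0]/-q[2],K[1,2]+K[1,1]*q[1]/q[2]])
E
python3 - <<'E'
from h import *
i=cv2.imread("pics/top0.png"); s=cv2.imread("pics/side0.png")
a=cv2.resize(i[120:240,95:275],None,fx=4.4,fy=4.4,interpolation=cv2.INTER_CUBIC)
cv2.imwrite("pics/topz.png",a[:600,:800])
b=cv2.resize(s[170:345,190:335],None,fx=3.4,fy=3.4,interpolation=cv2.INTER_CUBIC)
cv2.imwrite("pics/sidez.png",b)
c=cam("top")
for n,u,v,z in [("rec",181,208,50),("A131",131,150,40),("B118",118,210,30),("C248",248,148,52),("cov",186,143,30),("dish",247,211,15),("timer",312,209,16),("tin",377,203,16)]: print(n,back(c,u,v,z).round())
E
```

```text
rec [447. 130.  50.]
A131 [613. 276.  40.]
B118 [443. 312.  30.]
C248 [615. -58.  52.]
cov [634. 121.  30.]
dish [438. -54.  15.]
timer [ 442. -240.   16.]
tin [ 458. -428.   16.]
```

View pics/topz.png

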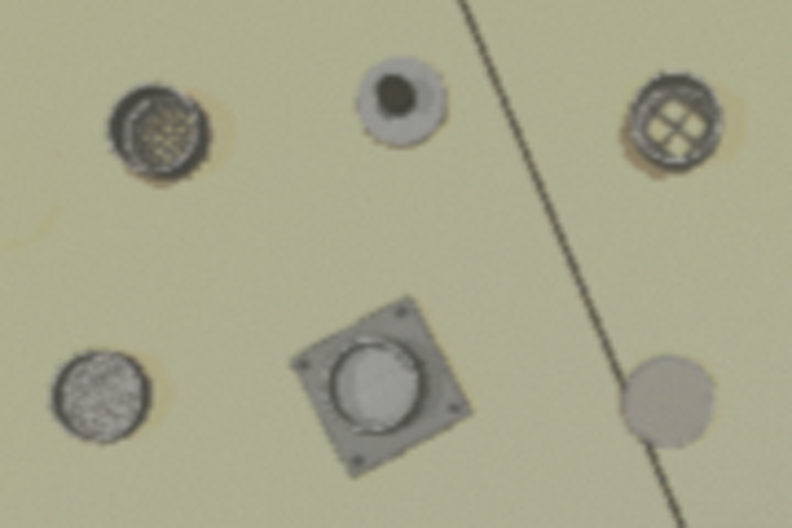

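View pics/sidez.png

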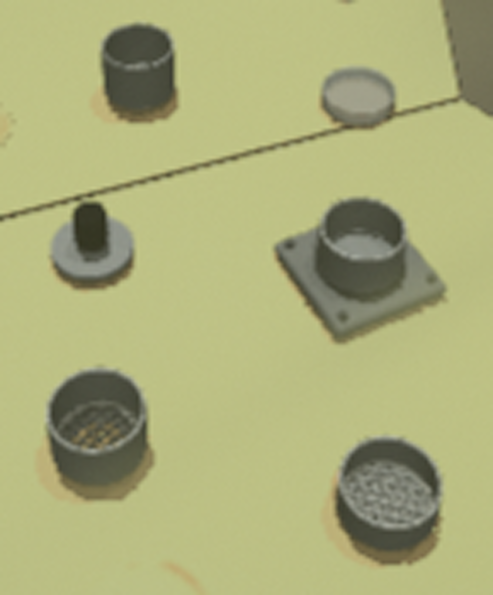

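View pics/wrist0.png

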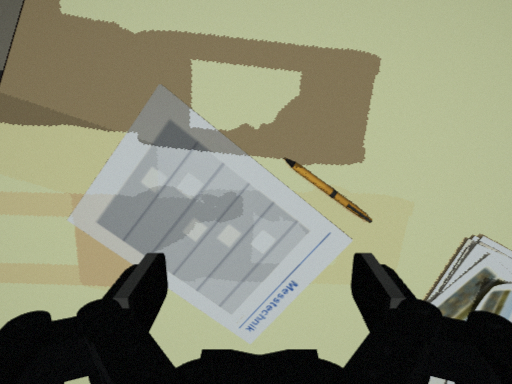

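```bash
cat >> h.py <<'E'
from scipy.optimize import minimize
def ring(x,y,r,z):
    t=np.linspace(0,2*np.pi,60); return np.c_[x+r*np.cos(t),y+r*np.sin(t),z+0*t]
def fit(c,mask,g,rings,S=4):
    """xy of a stack of (r,z) rings whose hull best matches the mask (S-fold upsampled)"""
    uv=proj(c,[*g,30]); x0,y0=(uv-32).astype(int)
    m=cv2.resize(mask[y0:y0+64,x0:x0+64].astype(np.float32),None,fx=S,fy=S,interpolation=cv2.INTER_LINEAR)
    def cost(p):
        pts=np.array([proj(c,q) for r,z in rings for q in ring(*p,r,z)])
        h=cv2.convexHull((((pts-[x0,y0]+.5)*S-.5)*16).round().astype(np.int32))
        s=np.zeros_like(m); cv2.fillConvexPoly(s,h,1,shift=4); return np.abs(s-m).sum()/m.sum()
    best=min((minimize(cost,np.array(g)+o,method="Nelder-Mead",options=dict(initial_simplex=np.array(g)+o+np.array([[0,0],[8,0],[0,8]]))) for o in [(0,0),(4,-4),(-4,4)]),key=lambda r:r.fun)
    return best.x.round(1),round(best.fun,3)
E
python3 - <<'E'
from h import *
objs={"fine":((443,312),[(21,0),(30,8),(30,32)]),"med":((613,276),[(21,0),(30,8),(30,42)]),"coarse":((615,-58),[(21,0),(30,8),(30,52)]),"cover":((634,121),[(21,0),(30,8),(30,13)])}
for n in ("top","side"):
    c=cam(n); im=cv2.imread(f"pics/{n}0.png"); hsv=cv2.cvtColor(im,cv2.COLOR_BGR2HSV)
    raw=(hsv[...,1]<50).astype(np.uint8)
    for k,(g,r) in objs.items():
        cnt,_=cv2.findContours(raw,cv2.RETR_EXTERNAL,cv2.CHAIN_APPROX_NONE)
        u=proj(c,[*g,20]); 
        best=max((q for q in cnt if np.hypot(*(q.mean((0,1))-u))<15),key=cv2.contourArea)
        m=np.zeros_like(raw); cv2.drawContours(m,[best],-1,1,-1)
        if k=="cover": r=r+[(12,18),(12,46)] if 0 else r
        print(n,k,*fit(c,m,g,r),cv2.contourArea(best))
E
```

```text
Traceback (most recent call last):
ValueError: max() iterable argument is empty
```

```bash
python3 - <<'E'
from h import *
for n,pts in (("top",[(118,210),(108,210),(100,195),(181,208),(165,208),(186,150),(238,148),(131,150)]),("side",[(305,318),(290,328),(280,300),(231,190),(217,247),(219,300),(209,310),(300,255)])):
    h=cv2.cvtColor(cv2.imread(f"pics/{n}0.png"),cv2.COLOR_BGR2HSV)
    print(n,[h[v,u].tolist() for u,v in pts])
E
```

```text
top [[26, 15, 140], [34, 25, 81], [29, 43, 174], [35, 10, 156], [23, 18, 130], [35, 10, 151], [22, 37, 123], [24, 57, 112]]
side [[35, 23, 132], [25, 94, 187], [32, 79, 193], [35, 31, 100], [41, 21, 133], [24, 82, 118], [25, 93, 99], [33, 65, 86]]
```

```bash
cat > loc.py <<'E'
from h import *
P={"top":(33,120),"side":(58,115)}
H={"fine":[(21,0),(30,8),(30,32)],"med":[(21,0),(30,8),(30,42)],"coarse":[(21,0),(30,8),(30,52)],"rec":[(30,12),(30,50)],
"cover":[(21,0),(30,8),(30,13),(12,46)]}
def locate(n,im,k,g):
    c=cam(n); hsv=cv2.cvtColor(im,cv2.COLOR_BGR2HSV); s,v=P[n]
    raw=((hsv[...,1]<s)|(hsv[...,2]<v)).astype(np.uint8)
    raw=cv2.morphologyEx(raw,cv2.MORPH_CLOSE,np.ones((3,3),np.uint8))
    cnt,_=cv2.findContours(raw,cv2.RETR_EXTERNAL,cv2.CHAIN_APPROX_NONE); u=proj(c,[*g,20])
    best=max((q for q in cnt if np.hypot(*(q.mean((0,1))-u))<15),key=cv2.contourArea)
    m=np.zeros_like(raw); cv2.drawContours(m,[best],-1,1,-1)
    return fit(c,m,g,H[k])
E
python3 - <<'E'
from loc import *
for n in ("top","side"):
    im=cv2.imread(f"pics/{n}0.png"); c=cam(n)
    for k,g in {"fine":(443,312),"med":(613,276),"coarse":(615,-58),"cover":(630,115)}.items(): print(n,k,*locate(n,im,k,g))
c=cam("top"); print("rec top rim",back(c,95+377/4.4-.4,120+385/4.4-.4,50))
for a in [(410,297),(472,410),(355,477),(291,362)]: print(back(c,95+a[0]/4.4-.4,120+a[1]/4.4-.4,12).round(1))
c=cam("side"); print("rec side rim",back(c,190+361/3.4-.4,170+237/3.4-.4,50))
E
```

```text
top fine [444.5 317.9] 0.08
top med [617.2 281.1] 0.076
top coarse [620.2 -57.9] 0.11
top cover [639.7 125. ] 0.074
side fine [443.9 318.3] 0.084
side med [616.8 281. ] 0.053
side coarse [619.3 -55.5] 0.101
side cover [638.  127.6] 0.126
rec top rim [449.32831409 132.07325057  50.        ]
[508.2 117.5  12. ]
[433.7  76.4  12. ]
[390.7 152.6  12. ]
[466.  195.3  12. ]
rec side rim [451.06137032 145.06177773  50.        ]
```

Emit:
apply_moves --pt "27 -31 0 0" --pt "54 -62 0 0" --pt "81 -94 0 0" --pt "108 -125 0 0" --pt "135 -156 0 0" --pt "161 -187 0 0" --pt "188 -218 0 0" --pt "215 -250 0 0" --pt "242 -281 0 0" --pt "269 -312 0 0" --pt "269 -312 0 0" --pt "269 -312 0 0" --pt "269 -312 0 0" --pt "269 -312 0 0" --grip 1

```text
clock: 1.32
tcp_pos: [429.0, 240.7, 256.1]
eef_rot: [0.141, 0.99, 0.0, -0.001]
force: [0.3, 0.0, -0.0]
opening: 85.4
grasp_force: 0.0
```

```bash
python3 - <<'E'
from h import *
c=cam("wrist"); im=eyes.read_camera("wrist"); cv2.imwrite("pics/w1raw.png",im); np.save("w1.npy",np.array([*c[1].ravel(),*c[2]]))
print(c[2],monitor.read_state()["tcp_pos"])
o=im.copy()
for x,y,z in [(444.2,318,32),(449.5,135,50),(617,281,42)]:
    cv2.polylines(o,[np.array([proj(c,p) for p in ring(x,y,30,z)]).round().astype(int)],True,(0,0,255),1)
cv2.imwrite("pics/w1.png",cv2.resize(o,None,fx=1.5,fy=1.5))
E
```

```text
[357.80626533 262.56210716 374.48021897] [428.88853131 241.00200378 256.14281943]
```

View pics/w1.png

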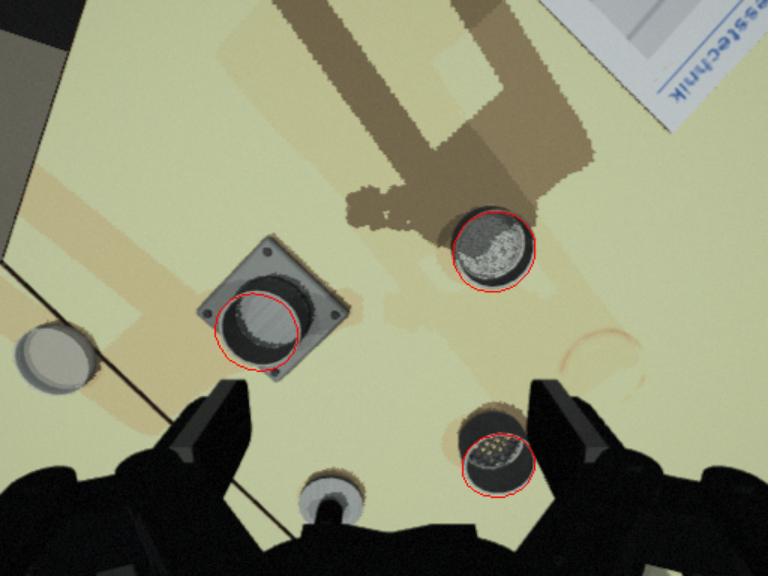

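```bash
python3 - <<'E'
from h import *
d=np.load("w1.npy"); c=(eyes.camera_info("wrist")["K"],d[:9].reshape(3,3),d[9:])
im=cv2.imread("pics/w1raw.png"); out=[]
S=6
def crop(im,c,cx,cy,objs):
    a=cv2.resize(im[cy-40:cy+40,cx-40:cx+40],None,fx=S,fy=S,interpolation=cv2.INTER_CUBIC)[:480,:400]
    for (x,y,r,z),col in objs:
        p=np.array([proj(c,q) for q in ring(x,y,r,z)]); cv2.polylines(a,[((p-[cx-40,cy-40]+.5)*S).round().astype(int)],True,col,1)
    return a
A=crop(im,c,173,214,[((450,137.5,30,50),(0,0,255)),((450,137.5,27.5,50),(255,0,0))])
s=cv2.imread("pics/side0.png"); cs=cam("side")
S=10;B=cv2.resize(s[215:263,275:315],None,fx=10,fy=10,interpolation=cv2.INTER_CUBIC)
for r,col in((30,(0,0,255)),(27.5,(255,0,0))):
    p=np.array([proj(cs,q) for q in ring(450,137.5,r,50)]);cv2.polylines(B,[((p-[275,215]+.5)*10).round().astype(int)],True,col,1)
cv2.imwrite("pics/rec.png",np.hstack([A,B]))
E
```

```text
(no output)
```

View pics/rec.png

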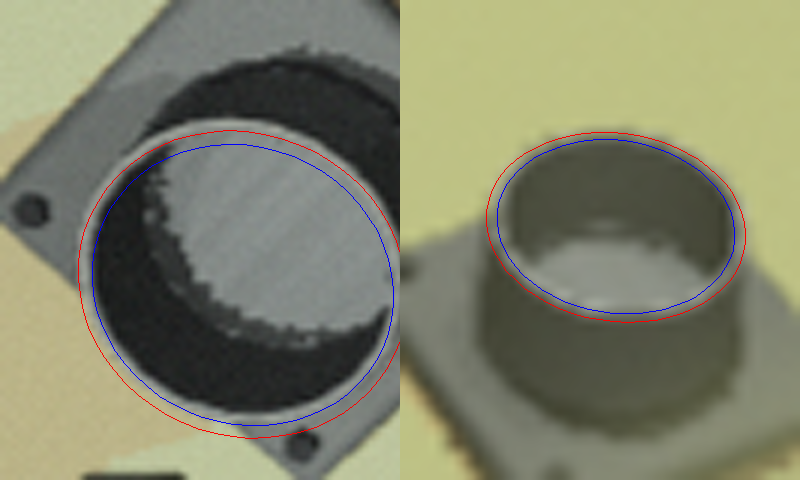

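Emit:
apply_moves --pt "5 26 -20 0" --pt "10 52 -45 0" --pt "14 78 -75 0" --pt "14 78 -105 0" --pt "14 78 -135 0" --pt "14 78 -160 0" --pt "14 78 -180 0" --pt "14 78 -195 0" --pt "14 78 -205 0" --pt "14 78 -212 0" --pt "14 78 -217 0" --pt "14 78 -220 0" --pt "14 78 -220 0" --pt "14 78 -220 0"

```text
clock: 2.53
tcp_pos: [444.4, 318.3, 36.9]
eef_rot: [0.141, 0.99, 0.0, 0.0]
force: [0.4, 0.6, 0.4]
opening: 85.2
grasp_force: 0.0
```

Emit:
apply_moves --pt "0 0 0 0" --pt "0 0 0 0" --pt "0 0 0 0" --pt "0 0 0 0" --pt "0 0 0 0" --pt "0 0 0 0" --pt "0 0 0 0" --pt "0 0 0 0" --pt "0 0 0 0" --pt "0 0 0 0" --grip 0.55 --force 50

```text
clock: 3.37
tcp_pos: [444.6, 318.2, 37.3]
eef_rot: [0.142, 0.99, 0.001, 0.001]
force: [-1.0, -1.4, 5.5]
opening: 57.2
grasp_force: 54.0
```

Emit:
apply_moves --pt "0 0 10 0" --pt "0 0 30 0" --pt "0 0 60 0" --pt "0 0 90 0" --pt "0 0 100 0" --pt "0 0 100 0" --pt "0 0 100 0"

```text
clock: 3.95
tcp_pos: [444.0, 318.0, 136.7]
eef_rot: [0.141, 0.99, 0.0, 0.0]
force: [-1.0, -0.3, -2.2]
opening: 57.4
grasp_force: 53.7
```

```bash
python3 - <<'E'
from h import *
print(monitor.read_state())
c=cam("wrist"); im=eyes.read_camera("wrist"); s=eyes.read_camera("side")
cv2.imwrite("pics/w2.png",np.hstack([cv2.resize(im,(512,384))[100:384],s[150:384,150:400] if 0 else cv2.resize(s[200:342,230:374],(288,284))]))
E
```

```text
{'clock': 3.95, 'qpos': array([ 5.44084589e-01,  3.85960867e-01,  1.72630052e+00,  1.15422428e-05,
        1.02814057e+00, -7.42857336e-01]), 'qvel': array([-0.00062564,  0.03205244,  0.03248786,  0.00035601, -0.00019644,
        0.00025021]), 'joint_efforts': array([ 8.75098543e-03, -4.77046752e+01, -2.13554782e+01,  2.27337339e-03,
       -5.73552994e-02, -2.97789079e-06]), 'tcp_pos': array([444.04039097, 317.96847696, 136.65010327]), 'eef_rot': array([1.41454122e-01, 9.89944633e-01, 3.80953810e-04, 4.57537618e-04]), 'force': array([-0.9966173 , -0.34340267, -2.23654584]), 'torque': array([ 0.01802417, -0.03819785,  0.0224699 ]), 'grasp_force': 53.681948175653815, 'opening': 57.386100702482565}
```

View pics/w2.png

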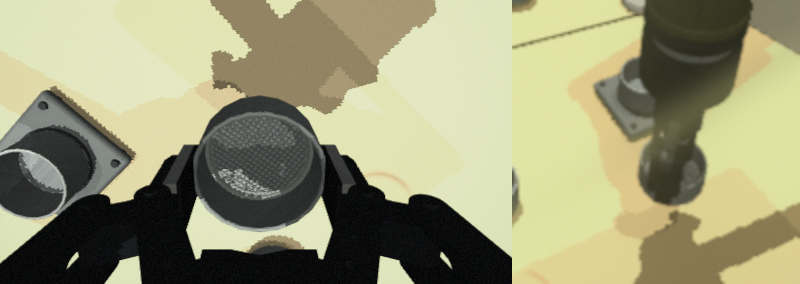

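```bash
python3 - <<'E'
from h import *
c=cam("wrist"); t=monitor.read_state()["tcp_pos"]
for dx in (-4,0,4):
  p=np.array([proj(c,q) for q in ring(t[0]+dx,t[1],30,t[2]-5)]); print(dx,p.min(0).round(1),p.max(0).round(1))
E
```

```text
-4 [185.5 207.1] [322.2 329.2]
0 [188.6 215.8] [324.3 336.1]
4 [191.6 224.5] [326.3 342.8]
```

Emit:
apply_moves --pt "1 -20 0 0" --pt "2 -50 0 0" --pt "3 -85 0 0" --pt "4 -120 0 0" --pt "5 -150 0 0" --pt "6 -172 0 0" --pt "6 -181 0 0" --pt "6 -181 -10 0" --pt "6 -181 -20 0" --pt "6 -181 -30 0" --pt "6 -181 -38 0" --pt "6 -181 -42 0" --pt "6 -181 -42 0" --pt "6 -181 -42 0"

```text
clock: 5.22
tcp_pos: [449.7, 137.2, 93.8]
eef_rot: [0.141, 0.99, -0.0, -0.001]
force: [-1.0, 0.5, -1.0]
opening: 57.4
grasp_force: 53.7
```

Emit:
apply_moves --pt "0 0 -4 0" --pt "0 0 -8 0" --pt "0 0 -11 0" --pt "0 0 -14 0" --pt "0 0 -16 0" --pt "0 0 -16 0" --pt "0 0 -16 0"

```text
clock: 5.8
tcp_pos: [450.0, 137.0, 79.2]
eef_rot: [0.141, 0.99, 0.0, 0.0]
force: [-2.7, -0.2, 9.5]
opening: 57.3
grasp_force: 54.9
```

Emit:
apply_moves --pt "0 0 0 0" --pt "0 0 0 0" --pt "0 0 0 0" --pt "0 0 0 0" --pt "0 0 0 0" --pt "0 0 0 0" --grip 1

```text
clock: 6.3
tcp_pos: [450.0, 137.0, 78.2]
eef_rot: [0.141, 0.99, -0.0, -0.0]
force: [0.1, -0.5, 0.4]
opening: 85.5
grasp_force: 0.0
```

Emit:
apply_moves --pt "0 0 10 0" --pt "0 0 30 0" --pt "0 0 60 0" --pt "0 0 90 0" --pt "0 0 120 0" --pt "0 0 150 0" --pt "0 0 150 0" --pt "0 0 150 0"

```text
clock: 6.97
tcp_pos: [451.3, 137.3, 230.1]
eef_rot: [0.141, 0.99, 0.001, 0.002]
force: [0.4, -0.3, -1.4]
opening: 85.2
grasp_force: 0.0
```

```bash
cat > look.py <<'E'
from h import *
import sys
# look.py name x y ztop : wrist + side view with expected rim rings
n,x,y,z=sys.argv[1],*map(float,sys.argv[2:5]); out=[]
for cn in ("wrist","side"):
    c=cam(cn); im=eyes.read_camera(cn); cv2.imwrite(f"pics/{n}_{cn}.png",im); S=4 if cn=="wrist" else 8
    u,v=proj(c,[x,y,z-20]).astype(int); w,h=400//S//2,480//S//2; u=max(u,w);v=min(max(v,h),384-h)
    a=cv2.resize(im[v-h:v+h,u-w:u+w],(400,480),interpolation=cv2.INTER_CUBIC)
    for r,col in ((30,(0,0,255)),(27.5,(255,0,0))):
        p=np.array([proj(c,q) for q in ring(x,y,r,z)]); cv2.polylines(a,[((p-[u-w,v-h]+.5)*S).round().astype(int)],True,col,1)
    out.append(a)
cv2.imwrite(f"pics/{n}.png",np.hstack(out))
E
python3 look.py s1 449.5 137.5 74
```

```text
(no output)
```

View pics/s1.png

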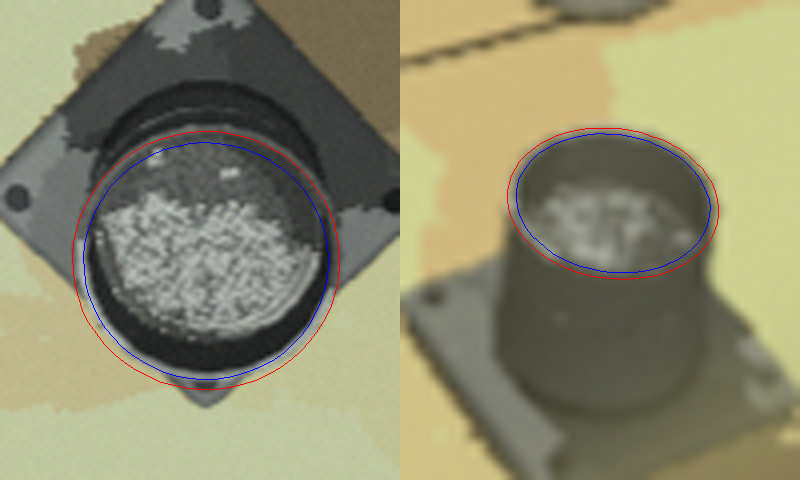

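Emit:
apply_moves --pt "20 17 0 0" --pt "45 39 0 0" --pt "72 62 0 0" --pt "100 86 0 0" --pt "125 108 0 0" --pt "147 127 -15 0" --pt "160 138 -40 0" --pt "167 144 -70 0" --pt "167 144 -100 0" --pt "167 144 -125 0" --pt "167 144 -145 0" --pt "167 144 -160 0" --pt "167 144 -172 0" --pt "167 144 -180 0" --pt "167 144 -185 0" --pt "167 144 -185 0" --pt "167 144 -185 0"

```text
clock: 8.48
tcp_pos: [617.3, 281.0, 43.5]
eef_rot: [0.141, 0.99, 0.0, 0.0]
force: [0.7, -0.5, 0.1]
opening: 85.4
grasp_force: 0.0
```

Emit:
apply_moves --pt "0 0 0 0" --pt "0 0 0 0" --pt "0 0 0 0" --pt "0 0 0 0" --pt "0 0 0 0" --pt "0 0 0 0" --pt "0 0 0 0" --pt "0 0 0 0" --pt "0 0 0 0" --grip 0.55 --force 50

```text
clock: 9.23
tcp_pos: [618.1, 281.4, 45.2]
eef_rot: [0.141, 0.99, 0.001, 0.001]
force: [-0.5, -1.2, 6.4]
opening: 58.2
grasp_force: 53.9
```

Emit:
apply_moves --pt "0 0 10 0" --pt "0 0 30 0" --pt "0 0 60 0" --pt "0 0 90 0" --pt "0 0 110 0" --pt "0 0 120 0" --pt "0 0 120 0" --pt "0 0 120 0"

```text
clock: 9.9
tcp_pos: [616.7, 280.9, 163.4]
eef_rot: [0.141, 0.99, 0.0, 0.0]
force: [-1.1, -0.1, -1.0]
opening: 58.3
grasp_force: 53.9
```

```bash
cat > held.py <<'E'
from h import *
import sys
k,dz=sys.argv[1],float(sys.argv[2])   # rim height relative to TCP
c=cam("wrist"); t=monitor.read_state()["tcp_pos"]; im=eyes.read_camera("wrist"); a=im[150:,90:424].copy()
a=cv2.resize(a,None,fx=2,fy=2,interpolation=cv2.INTER_CUBIC)
for d,col in ((0,(0,0,255)),(-4,(255,0,0))):
    p=np.array([proj(c,q) for q in ring(t[0]+d,t[1],30,t[2]+dz)]); cv2.polylines(a,[((p-[90,150]+.5)*2).round().astype(int)],True,col,1)
cv2.imwrite(f"pics/held_{k}.png",a)
E
python3 held.py med -1
```

```text
(no output)
```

View pics/held_med.png

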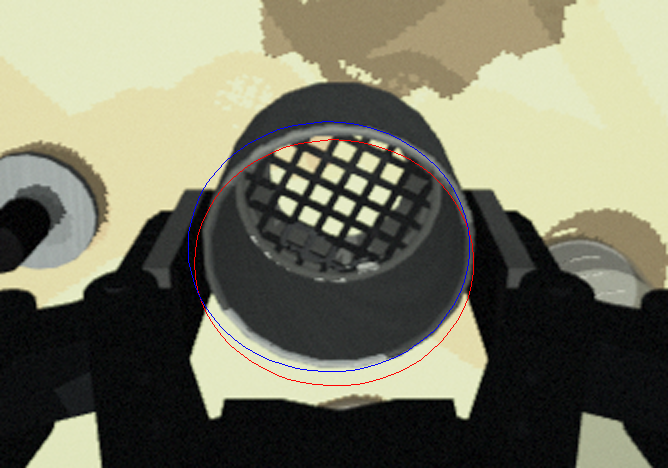

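Emit:
apply_moves --pt "-18 -16 0 0" --pt "-40 -35 0 0" --pt "-66 -57 0 0" --pt "-92 -80 0 0" --pt "-118 -102 0 0" --pt "-140 -121 0 0" --pt "-156 -135 0 0" --pt "-166 -144 0 0" --pt "-166 -144 0 0" --pt "-166 -144 -12 0" --pt "-166 -144 -24 0" --pt "-166 -144 -34 0" --pt "-166 -144 -38 0" --pt "-166 -144 -38 0" --pt "-166 -144 -38 0"

```text
clock: 11.2
tcp_pos: [451.7, 137.4, 124.9]
eef_rot: [0.141, 0.99, -0.0, -0.0]
force: [0.4, 0.5, -1.2]
opening: 58.2
grasp_force: 53.9
```

Emit:
apply_moves --pt "0 0 -4 0" --pt "0 0 -8 0" --pt "0 0 -11 0" --pt "0 0 -14 0" --pt "0 0 -16 0" --pt "0 0 -16 0" --pt "0 0 -16 0"

```text
clock: 11.78
tcp_pos: [451.2, 137.1, 111.0]
eef_rot: [0.141, 0.99, 0.0, 0.001]
force: [-2.3, -1.1, 16.3]
opening: 58.3
grasp_force: 55.5
```

Emit:
apply_moves --pt "0 0 0 0" --pt "0 0 0 0" --pt "0 0 0 0" --pt "0 0 0 0" --pt "0 0 0 0" --pt "0 0 0 0" --grip 1

```text
clock: 12.28
tcp_pos: [450.9, 137.0, 109.1]
eef_rot: [0.141, 0.99, -0.0, -0.0]
force: [0.1, -0.9, -0.3]
opening: 85.2
grasp_force: 0.0
```

Emit:
apply_moves --pt "0 0 10 0" --pt "0 0 30 0" --pt "0 0 60 0" --pt "0 0 90 0" --pt "0 0 120 0" --pt "0 0 150 0" --pt "0 0 150 0" --pt "0 0 150 0"

```text
clock: 12.95
tcp_pos: [452.3, 137.3, 261.1]
eef_rot: [0.141, 0.99, 0.001, 0.002]
force: [-0.4, -0.1, 0.5]
opening: 85.8
grasp_force: 0.0
```

```bash
python3 look.py s2 449.5 137.5 108
```

```text
(no output)
```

View pics/s2.png

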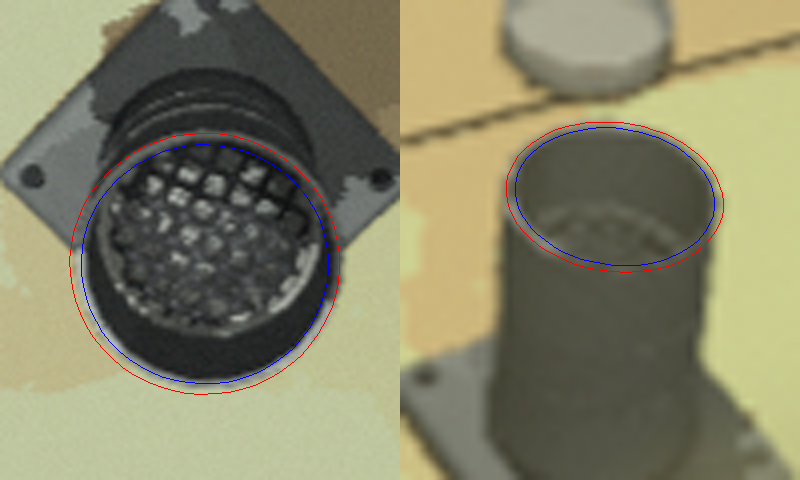

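Emit:
apply_moves --pt "17 -20 0 0" --pt "40 -46 0 0" --pt "64 -74 0 0" --pt "88 -102 0 0" --pt "112 -130 0 0" --pt "135 -155 -10 0" --pt "152 -175 -30 0" --pt "164 -188 -60 0" --pt "169 -194 -90 0" --pt "169 -194 -120 0" --pt "169 -194 -147 0" --pt "169 -194 -168 0" --pt "169 -194 -184 0" --pt "169 -194 -196 0" --pt "169 -194 -203 0" --pt "169 -194 -207 0" --pt "169 -194 -207 0" --pt "169 -194 -207 0"

```text
clock: 14.55
tcp_pos: [620.5, -57.0, 52.7]
eef_rot: [0.141, 0.99, 0.0, 0.0]
force: [0.1, 0.4, 0.0]
opening: 85.4
grasp_force: 0.0
```

Emit:
apply_moves --pt "0 0 0 0" --pt "0 0 0 0" --pt "0 0 0 0" --pt "0 0 0 0" --pt "0 0 0 0" --pt "0 0 0 0" --pt "0 0 0 0" --pt "0 0 0 0" --pt "0 0 0 0" --grip 0.55 --force 50

```text
clock: 15.3
tcp_pos: [621.1, -57.3, 54.1]
eef_rot: [0.141, 0.99, -0.0, 0.002]
force: [-1.3, -0.1, 5.6]
opening: 57.9
grasp_force: 54.1
```

Emit:
apply_moves --pt "0 0 10 0" --pt "0 0 30 0" --pt "0 0 60 0" --pt "0 0 90 0" --pt "0 0 120 0" --pt "0 0 140 0" --pt "0 0 150 0" --pt "0 0 150 0" --pt "0 0 150 0"

```text
clock: 16.05
tcp_pos: [619.6, -56.9, 202.3]
eef_rot: [0.141, 0.99, -0.0, 0.0]
force: [-0.4, -0.5, -1.9]
opening: 57.6
grasp_force: 54.0
```

```bash
python3 held.py coarse -1
```

```text
(no output)
```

View pics/held_coarse.png

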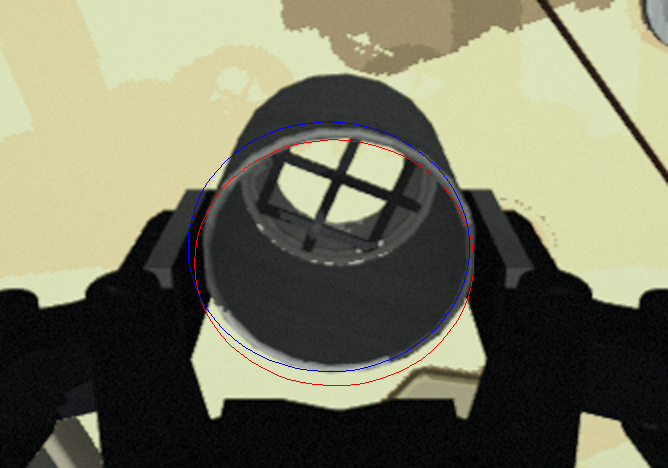

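Emit:
apply_moves --pt "-17 20 0 0" --pt "-39 45 0 0" --pt "-63 72 0 0" --pt "-87 100 0 0" --pt "-111 127 0 0" --pt "-133 152 0 0" --pt "-150 172 0 0" --pt "-163 186 0 0" --pt "-170 194 0 0" --pt "-170 194 0 0" --pt "-170 194 -10 0" --pt "-170 194 -20 0" --pt "-170 194 -28 0" --pt "-170 194 -32 0" --pt "-170 194 -32 0" --pt "-170 194 -32 0"

```text
clock: 17.43
tcp_pos: [450.3, 136.5, 169.9]
eef_rot: [0.142, 0.99, -0.0, -0.0]
force: [-0.2, -0.4, -1.5]
opening: 57.6
grasp_force: 54.0
```

Emit:
apply_moves --pt "0 0 -4 0" --pt "0 0 -8 0" --pt "0 0 -11 0" --pt "0 0 -14 0" --pt "0 0 -16 0" --pt "0 0 -18 0" --pt "0 0 -18 0" --pt "0 0 -18 0"

```text
clock: 18.1
tcp_pos: [450.2, 137.0, 153.9]
eef_rot: [0.141, 0.99, 0.0, 0.001]
force: [-3.4, -1.7, 11.3]
opening: 58.1
grasp_force: 55.4
```

Emit:
apply_moves --pt "0 0 0 0" --pt "0 0 0 0" --pt "0 0 0 0" --pt "0 0 0 0" --pt "0 0 0 0" --pt "0 0 0 0" --grip 1

```text
clock: 18.6
tcp_pos: [450.0, 137.0, 152.1]
eef_rot: [0.141, 0.99, -0.0, -0.0]
force: [0.5, 0.0, -0.1]
opening: 85.7
grasp_force: 0.0
```

Emit:
apply_moves --pt "0 0 10 0" --pt "0 0 30 0" --pt "0 0 60 0" --pt "0 0 90 0" --pt "0 0 110 0" --pt "0 0 110 0" --pt "25 0 110 0" --pt "60 0 110 0" --pt "95 0 105 0" --pt "130 0 95 0" --pt "155 -5 80 0" --pt "170 -8 60 0" --pt "180 -10 30 0" --pt "189 -11 8 0" --pt "189 -11 8 0" --pt "189 -11 8 0" --pt "189 -11 8 0"

```text
clock: 20.02
tcp_pos: [638.7, 126.2, 160.6]
eef_rot: [0.141, 0.99, -0.0, -0.0]
force: [1.1, 0.4, 1.0]
opening: 85.6
grasp_force: 0.0
```

```bash
python3 - <<'E'
from h import *
print(monitor.read_state()["tcp_pos"])
out=[]
c=cam("wrist"); im=eyes.read_camera("wrist"); a=cv2.resize(im[150:384,90:424],(500,350))
for x,y,r,z in ((639,126,12,46),(639,126,30,13)):
    p=np.array([proj(c,q) for q in ring(x,y,r,z)]); cv2.polylines(a,[((p-[90,150]+.5)*1.497).round().astype(int)],True,(0,0,255),1)
c=cam("side"); s=eyes.read_camera("side"); b=cv2.resize(s[205:275,268:328],(300,350))
p=np.array([proj(c,q) for q in ring(449.5,137.5,30,152)]); cv2.polylines(b,[((p-[268,205]+.5)*5).round().astype(int)],True,(0,0,255),1)
cv2.imwrite("pics/cov.png",np.hstack([a,b]))
E
```

```text
[638.74103645 126.16150863 160.59060585]
```

View pics/cov.png

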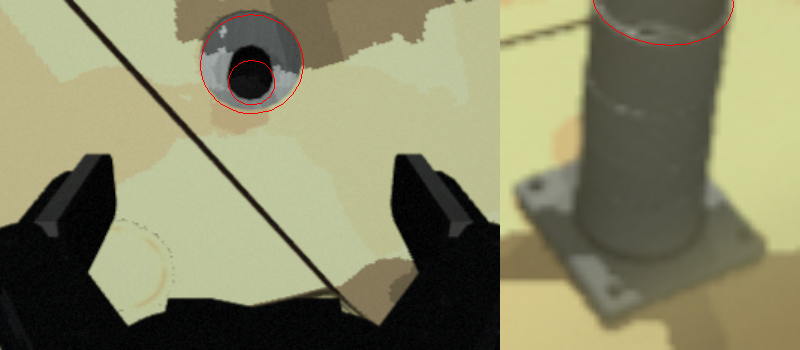

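Emit:
apply_moves --pt "0 0 -20 0" --pt "0 0 -45 0" --pt "0 0 -68 0" --pt "0 0 -88 0" --pt "0 0 -102 0" --pt "0 0 -110 0" --pt "0 0 -114 0" --pt "0 0 -114 0" --pt "0 0 -114 0"

```text
clock: 20.87
tcp_pos: [639.8, 126.2, 47.7]
eef_rot: [0.141, 0.99, 0.0, 0.001]
force: [-0.2, -0.1, -0.0]
opening: 85.5
grasp_force: 0.0
```

Emit:
apply_moves --pt "0 0 0 0" --pt "0 0 0 0" --pt "0 0 0 0" --pt "0 0 0 0" --pt "0 0 0 0" --pt "0 0 0 0" --pt "0 0 0 0" --pt "0 0 0 0" --pt "0 0 0 0" --pt "0 0 0 0" --pt "0 0 0 0" --pt "0 0 0 0" --grip 0.1 --force 50

```text
clock: 21.87
tcp_pos: [639.4, 126.0, 46.8]
eef_rot: [0.141, 0.99, 0.0, 0.0]
force: [-1.1, 0.2, 5.9]
opening: 22.6
grasp_force: 49.1
```

Emit:
apply_moves --pt "0 0 10 0" --pt "0 0 30 0" --pt "0 0 60 0" --pt "0 0 95 0" --pt "0 0 130 0" --pt "0 0 155 0" --pt "0 0 170 0" --pt "0 0 170 0" --pt "0 0 170 0"

```text
clock: 22.62
tcp_pos: [639.1, 126.1, 217.0]
eef_rot: [0.141, 0.99, 0.0, 0.001]
force: [-0.2, -0.1, -2.3]
opening: 22.6
grasp_force: 49.0
```

```bash
python3 - <<'E'
from h import *
c=cam("wrist"); t=monitor.read_state()["tcp_pos"]; im=eyes.read_camera("wrist"); s=eyes.read_camera("side"); a=cv2.resize(im[150:384,90:424],(500,350))
for d,col in ((0,(0,0,255)),(-4,(255,0,0))):
    p=np.array([proj(c,q) for q in ring(t[0]+d,t[1],30,t[2]-33)]); cv2.polylines(a,[((p-[90,150]+.5)*1.497).round().astype(int)],True,col,1)
u,v=proj(cam("side"),t-[0,0,30]).astype(int)
cv2.imwrite("pics/heldc.png",np.hstack([a,cv2.resize(s[v-35:v+35,u-30:u+30],(300,350))]))
E
```

```text
(no output)
```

View pics/heldc.png

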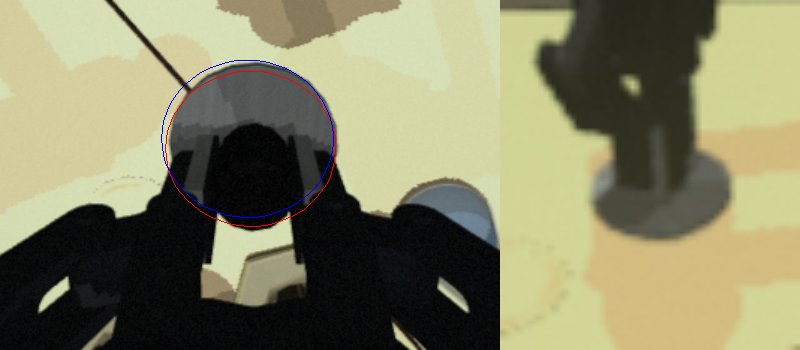

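Emit:
apply_moves --pt "-18 1 0 0" --pt "-45 3 0 0" --pt "-75 5 0 0" --pt "-105 7 0 0" --pt "-135 9 0 0" --pt "-160 10 0 0" --pt "-178 11 0 0" --pt "-189 11 0 0" --pt "-189 11 0 0" --pt "-189 11 -5 0" --pt "-189 11 -9 0" --pt "-189 11 -9 0" --pt "-189 11 -9 0"

```text
clock: 23.8
tcp_pos: [450.9, 136.9, 206.6]
eef_rot: [0.142, 0.99, -0.0, -0.0]
force: [-0.4, 0.3, -0.9]
opening: 22.2
grasp_force: 49.0
```

Emit:
apply_moves --pt "0 0 -4 0" --pt "0 0 -8 0" --pt "0 0 -11 0" --pt "0 0 -14 0" --pt "0 0 -16 0" --pt "0 0 -18 0" --pt "0 0 -18 0" --pt "0 0 -18 0"

```text
clock: 24.47
tcp_pos: [450.3, 137.0, 190.6]
eef_rot: [0.141, 0.99, 0.0, 0.001]
force: [-2.4, -0.5, 8.5]
opening: 22.5
grasp_force: 50.0
```

Emit:
apply_moves --pt "0 0 0 0" --pt "0 0 0 0" --pt "0 0 0 0" --pt "0 0 0 0" --pt "0 0 0 0" --pt "0 0 0 0" --pt "0 0 0 0" --pt "0 0 0 0" --pt "0 0 10 0" --pt "0 0 30 0" --pt "0 0 60 0" --pt "0 0 90 0" --pt "0 0 110 0" --pt "25 -20 110 0" --pt "60 -50 110 0" --pt "85 -80 110 0" --pt "100 -100 110 0" --pt "100 -100 110 0" --pt "100 -100 110 0" --grip 1

```text
clock: 26.05
tcp_pos: [550.7, 35.8, 298.7]
eef_rot: [0.143, 0.99, 0.0, -0.001]
force: [0.1, -0.3, 0.1]
opening: 85.2
grasp_force: 0.0
```

```bash
python3 - <<'E'
from h import *
c=cam("side"); s=eyes.read_camera("side"); b=cv2.resize(s[185:275,263:333],(467,600),interpolation=cv2.INTER_CUBIC); k=600/90
for r,z in ((30,157),(12,190)):
    p=np.array([proj(c,q) for q in ring(449.5,137.5,r,z)]); cv2.polylines(b,[((p-[263,185]+.5)*k).round().astype(int)],True,(0,0,255),1)
t=cv2.resize(eyes.read_camera("top")[120:240,100:166],(330,600)); cv2.imwrite("pics/fin.png",np.hstack([b,cv2.resize(eyes.read_camera("top")[150:240,145:195],(333,600))]))
E
```

View pics/fin.png

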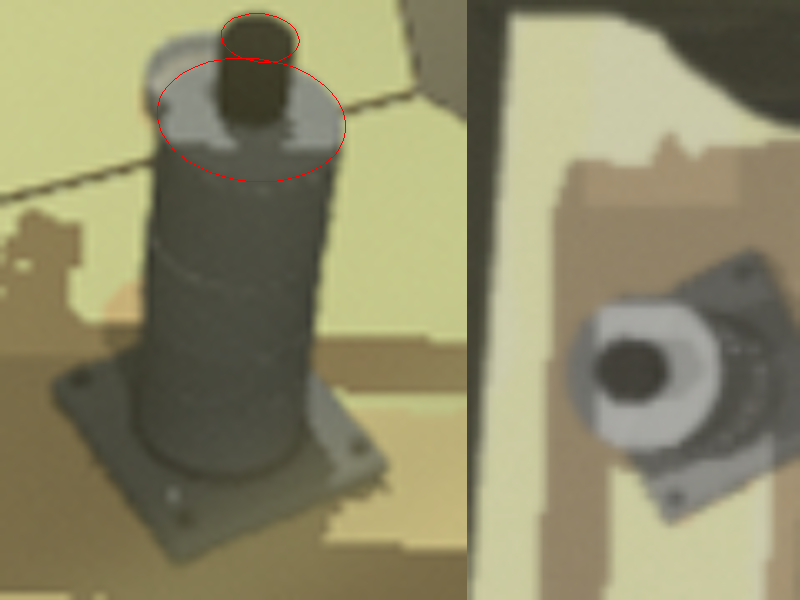

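The stack stands straight: in the crop, the lid at (250,120) and the knob at (258,40) sit on the rings expected for a fully seated cover, within about 1 mm. The bystanders were never touched, so I'm handing the job in.

```bash
python3 -c "
from bench import workorder; print(workorder.finish_job())"
```

```text
the job is handed in; nothing more can be done
None
```

The stack is built on the receiver pan in the order fine, medium, coarse, cover. Each piece went down to its seated height and the stack stands straight in the final pictures. The timer, dish and tin were not touched, and I handed the job in at about 26 s of the 106 s allowed; no verdict came back.

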